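Clamp a circuit module with a turnbuckle board clamp

TASK

Take the module with the green board out of its black cradle, set it down on the orange mat and let go, then take it again by its finned ends (the clamp leaves no room for fingers at the other two sides) and lay it flat, board up, on the small bed between the jaws of the blue board clamp, its plain sides facing the orange spring pads. Then turn the brass turnbuckle by its red-tipped spokes so that both jaws draw in, until the two orange pads hold the module and are pressed about half-way in, and let go. Do not crush the module, and leave everything else on the bench where it is.

Things in the scene. Friction and masses are not known exactly. Their poses are not given: they have to be found in the camera images.
- module: Module to clamp: aluminium block with green board on top, 60 mm long (own x), 50 wide (own y), 24 high, about 0.2 kg; may be gripped by any upright sides. Finned ends face own +x/-x (50 mm wide); plain sides face own +y/-y (60 mm long) and go against the pads. Either end may point either way in the clamp. Origin: underside centre, z up. It starts in cradle_a, sharing its axes.
- cradle_a: Fixed black cradle holding the green module: 84 x 50 mm, floor 6 mm thick. Upright cheeks 8 mm thick, 44 mm high, stand at own +x and -x, 4 mm beyond the module's finned ends and higher than it; open along own +y and -y, where the module's plain sides are free. Origin: underside centre.
- cradle_b: The like cradle, with the blue-board module in it; its place may be swapped with cradle_a's. Origin: underside centre.
- other: A module of the same shape with a blue board and black capacitors, in cradle_b; leave it alone. Origin: underside centre.
- mat: Fixed orange bench mat, 260 mm (x) x 170 mm (y), 3 mm thick, kept clear: room to set the module down. Origin: underside centre.
- clamp: Board clamp, fixed: grey base 230 (own x) x 270 mm (own y), 10 mm thick; bed 70 mm to own +x of the origin, turnbuckle 70 mm to own -x. Two blue jaws slide along own y, mirror-wise: block at the bed, 50 mm (x), top 50 mm above the bench; arm 102 mm from the middle line when wide open, 36 mm high, to a lug 101 mm high at the turnbuckle's end. Origin: underside centre.
- bed (a point): Top centre of the aluminium bed the module lies on: 40 x 40 mm, 20 mm above the bench, 10 mm above the base plate, clear at its own +x and -x sides. Axes as the clamp's.
- hub (a point): Centre of the brass turnbuckle, 85 mm above the bench; its axis runs along the clamp's own y. Axes as the clamp's. Body 92 mm long, 26 mm thick. From its middle four steel spokes 10 mm thick, 90 degrees apart, stand out square to the axis, to 60 mm from it (63 mm at the red ball, 15 mm thick). Nothing is in the way above it.
- turnbuckle (a joint): Turn of the turnbuckle (rad), 0 to 5.7, starts between 0 and 1; each rad draws each jaw in by 4 mm. It grows as the uppermost spoke's tip moves to the clamp's own -x (away from the bed). At 0, 1.57, 3.14.. one spoke points straight up. Stiff: about 3 to 6 N at a spoke's end turns it; it stays where it is left.
- pad_left (a joint): How far the orange spring pad on the own +y jaw is pressed in (m), 0 to 0.008: the visible 8 mm gap behind it closes. Spring: 1 N at first, 17 N at 8 mm. Pad 36 mm wide (own x), from 22 to 50 mm above the bench.
- pad_right (a joint): The same for the pad on the own -y jaw. The two pad faces are 76 mm apart at turnbuckle 0 and 8 mm less per rad: they touch the 50 mm wide module at about 3.3 rad, are half-way in at about 4.3 rad and bottom out at 5.2 rad.
- spool: Solder reel standing on its flange, 52 mm across, 36 mm high; leave alone. Origin: underside centre.
- flask: White bottle, 48 mm across, 120 mm high, blue cap; leave alone. Origin: underside centre.
- screwdriver: Screwdriver lying, 160 mm long; leave alone.
- tin: Flat round steel tin, 60 mm across, 16 mm high; leave alone. Origin: underside centre.
- bin: Open yellow parts bin, 90 x 120 x 45 mm; leave alone. Origin: underside centre.
- mug: Blue mug, 76 mm across, 90 mm high; leave alone. Origin: underside centre.
- meter: Yellow handheld meter lying, 150 x 75 x 35 mm; leave alone. Origin: underside centre.
Not all that is in view belongs to the job. Leave any white look-alike of the module alone.

How it is judged:
By the outcome, as a careful person would: the job done as asked, in the order asked, and still so for the second after the job is handed in, with the robot touching nothing.
It also fails if it takes over 69 s, if anything falls off the work surface, if the arm or the gripper's body presses on something with over 40 N, if the wrist force passes 120 N, or if a joint passes its speed limit or range.

ROBOT

A 6-joint arm with a two-finger parallel gripper is mounted at the origin on the work surface. World frame = base frame: x ahead of the robot, y to its left, z up, the work surface at z = 0. Lengths are in mm, angles in rad, forces in N, time in s.
With the tool pointing down it reaches from about 250 to 775 mm from the base axis. Payload 4 kg.
Tool frame: the origin (TCP) lies midway between the tips of the shut fingers; the grasp point (between the pads) lies 19 mm behind it; z points along the fingers, y is the direction in which the jaws open and shut (so a half turn about z gives the same grasp; the last joint's range is limited). The gripper opens to 85 mm and grips with 20 to 120 N. Pads are 22 mm wide; open, the fingers measure 114 mm over their backs; the gripper's body (76 mm by 85 mm) begins 54 mm behind the grasp point. The pads swing forward as they close: fully open they stand 13 mm farther back than shut.
Start: joints at [-1.311, 0.087, 1.371, -0, 1.684, -0.103], TCP at [195.189, -514.217, 231.341] pointing down, gripper open.
Joint ranges: [-3.1, 3.1], [-0.76, 2.03], [0.27, 2.55], [-1.08, 4.22], [0.17, 2.65], [-2.57, 2.57]. Speed limits (rad/s): [2.79, 2.79, 3.14, 3.14, 3.14, 3.14].

INTERFACE

Orientations are given as a unit quaternion [w, x, y, z].
In Python, from plant import bot, viewer, order gives the robot as it stands. The module is installed in compiled form; this text tells all that it offers.
- The arm moves only by the tool apply_moves, never from a script. Its argument "motion" is a list of rows, each a list of 2 entries, a list of its own where there are three numbers: the shift along the tool's x, y, z in mm, then the turn, a rotation vector about the tool's x, y, z in rad. A call has 1 to 8 rows; each row shifts and turns the commanded pose from where the row before left it, along the tool's axes as they then stand; what a row does not reach is not made up. A row lasts 1/12 s, in which the tool goes at most 41.7 mm and 7.16 degrees, less where a joint would pass 70% of its speed; a pose out of reach is approached as far as the arm can. A call with a gripper value outside its range is refused whole. "grip" is the closure, from 0 (fully open) to 1 (shut), set as the call begins (left out, the last holds). The fingers move at their own pace and stop on an object; the grip force is fixed at half the most. Time passes only in rows, so rows that do not move let the fingers close. It gives the time, the measured TCP pose, the force and the opening at its end, in the units of the state.
- bot.state(): the state, without advancing time (a new reading comes with each control period).
- viewer.read_camera(name): name is "side" or "top"; returns a dict with "img" (400x640x3 uint8, red, green, blue), "vfov" (degrees; the focal length in pixels is half the picture's height over the tangent of half this angle, whatever the lens; pixels are square), "cx", "cy" (the principal point, pixels), "world_from_camera" (4x4, takes a point from camera to world coordinates). Camera axes: x right, y down, z forward; pixel columns grow to the right and rows downward; lengths in mm; the calibration is good to about 2 mm. A picture is of the moment at which its call begins. There is no depth.
- order.close_job(): hands the job in, once; it reports no verdict.
The state is a dict: "time_s": time; "joint_positions": joint angles; "joint_vel": joint speeds; "joint_efforts": joint torques, N m; "tool_pos": TCP position; "eef_rot": TCP orientation; "ft_force": force on the tool from outside, world axes, zero at the start; "moment": the same for the moment, N m; "finger_gap": finger opening in mm.
Only numpy, scipy, OpenCV 4.12 (cv2) and the standard library are available. Lean on these libraries where they do the work, as an engineer would, in place of code of your own. Each camera call takes 0.05 s, during which the arm holds its last target. There are 200 camera calls.

## Working session

There is one attempt and no reset: what is moved stays moved. The work goes in short steps, Python scripts to look and compute and a tool call to move; the robot and the scene stay as the last step left them, time stands still between calls to the robot, and variables do not carry over. Pictures are saved under pics/ and viewed, about 8 in all and at most 12, crops included, and the job is handed in when it is done.

Besides the shell and the picture viewer there is one more tool, called after "Request:" as name(argument=value, ...), one argument or row to a line, values as JSON. apply_moves: Moves the arm, as the interface text tells. Its arguments: {"type":"object","properties":{"motion":{"type":"array"},"grip":{"type":"number"}},"required":["motion"]}

```bash
mkdir -p pics
cat > h.py <<'E'
import numpy as np, cv2
from plant import bot, viewer, order
def cam(n):
    c=viewer.read_camera(n); img=c["img"]; f=img.shape[0]/2/np.tan(np.radians(c["vfov"])/2)
    return img,f,c["cx"],c["cy"],np.array(c["world_from_camera"])
def ray(C,u,v,z):
    _,f,cx,cy,T=C; d=T[:3,:3]@np.array([(u-cx)/f,(v-cy)/f,1]); o=T[:3,3]
    return o+d*(z-o[2])/d[2]
def proj(C,p):
    _,f,cx,cy,T=C; q=T[:3,:3].T@(np.array(p)-T[:3,3]); return np.array([cx+f*q[0]/q[2],cy+f*q[1]/q[2]])
def save(C,name,crop=None,s=1):
    im=C[0][...,::-1]
    if crop: x0,y0,x1,y1=crop; im=im[y0:y1,x0:x1]
    cv2.imwrite("pics/"+name,cv2.resize(im,None,fx=s,fy=s,interpolation=cv2.INTER_CUBIC))
E
python3 - <<'E'
from h import *
for n in ("top","side"):
    C=cam(n); save(C,n+"0.png",s=1.25); print(n,C[1:4],C[4].round(3).tolist()); np.save(n+".npy",C[0])
print(bot.state())
E
```

```text
top (np.float64(390.90185427777857), 317.7927564535922, 202.72590753961757) [[0.018, -0.998, 0.064, 477.686], [-1.0, -0.018, -0.002, 134.224], [0.004, -0.063, -0.998, 1076.433], [0.0, 0.0, 0.0, 1.0]]
side (np.float64(384.10335201362614), 320.30056437206946, 197.02072101705537) [[-0.934, -0.184, 0.308, 278.642], [-0.358, 0.508, -0.783, 835.869], [-0.013, -0.841, -0.54, 576.296], [0.0, 0.0, 0.0, 1.0]]
{'time_s': 0.1, 'joint_positions': array([-1.31110969e+00,  8.78733838e-02,  1.37212410e+00, -3.04383528e-05,
        1.68357061e+00, -1.03041704e-01]), 'joint_vel': array([ 8.88624094e-04, -1.71255960e-03, -4.10521146e-03,  2.00080296e-04,
        3.57219230e-03,  8.30892962e-05]), 'joint_efforts': array([ 1.63784473e-03, -3.53015041e+01, -3.14219499e+01, -6.49758886e-05,
        7.95151253e-03,  1.35330697e-05]), 'tool_pos': array([ 195.0558213 , -513.77324759,  230.24973147]), 'eef_rot': array([-9.83505041e-04,  9.83598377e-01,  1.80369781e-01, -9.23591338e-05]), 'ft_force': array([-0.27724293, -0.30965391, -0.16655987]), 'moment': array([-0.00788168,  0.01482092,  0.05453779]), 'finger_gap': 85.15667446577237}
```

View pics/top0.png

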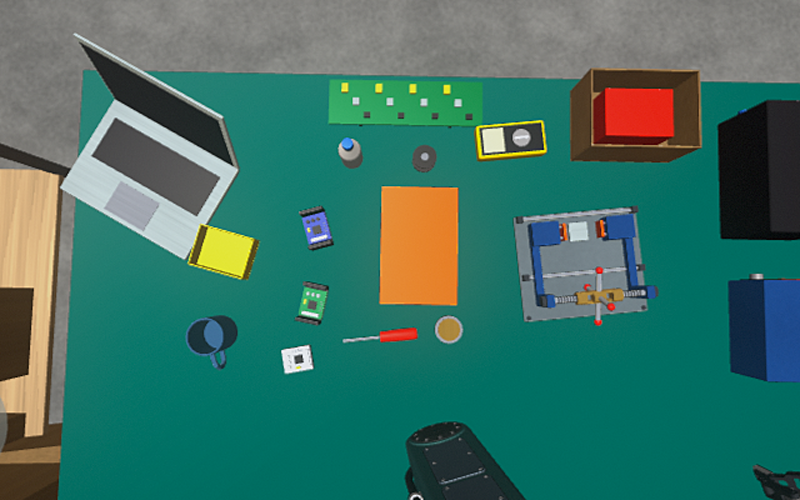

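View pics/side0.png

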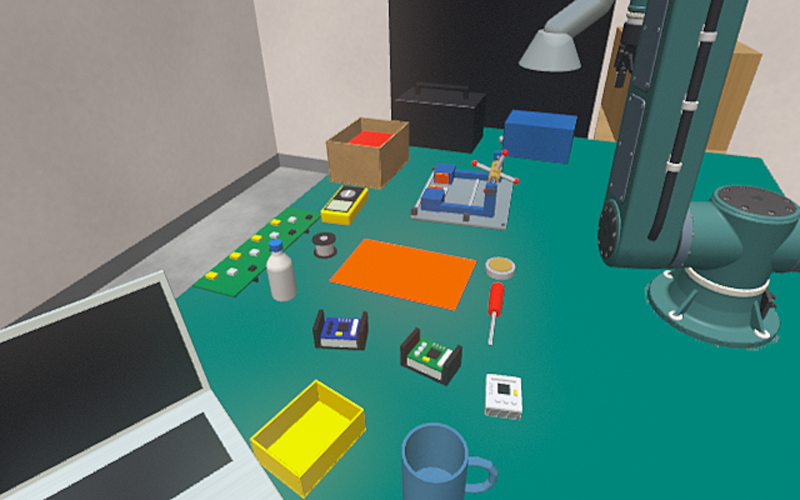

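The top view shows the green module near (312,302), the mat around (418,245) and the clamp around (583,265), with the turnbuckle at the robot's side. All of these are in 1.25x pixels. The side view shows the same layout.

Run:
```python
from h import *
C=cam("top"); im=C[0]
a=cv2.resize(im[210:270,225:275][...,::-1],None,fx=8,fy=8,interpolation=cv2.INTER_CUBIC)
b=cv2.resize(im[160:265,405:530][...,::-1],None,fx=4.8,fy=4.8,interpolation=cv2.INTER_CUBIC)
c=np.zeros((504,1000,3),np.uint8); c[:480,:400]=a; c[:504,400:1000]=b
cv2.imwrite("pics/crops.png",cv2.resize(c,None,fx=.8,fy=.8,interpolation=cv2.INTER_AREA))
r,g,bl=[im[...,i].astype(int) for i in range(3)]
m=((r>200)&(g>70)&(g<150)&(bl<60)).astype(np.uint8); m[:,400:]=0; m[:100]=0
cs,_=cv2.findContours(m,0,2); k=max(cs,key=cv2.contourArea); rc=cv2.minAreaRect(k); 
P=np.array([ray(C,*p,3)[:2] for p in cv2.boxPoints(rc)]); print("mat",P.round(1).tolist(),P.mean(0),[np.linalg.norm(P[i]-P[i-1]).round(1) for i in range(4)])
```

```text
mat [[691.9, 172.5], [695.1, 3.1], [438.0, 0.5], [435.0, 167.3]] [564.99212013  85.84228594] [np.float64(256.9), np.float64(169.4), np.float64(257.1), np.float64(166.8)]
```

View pics/crops.png

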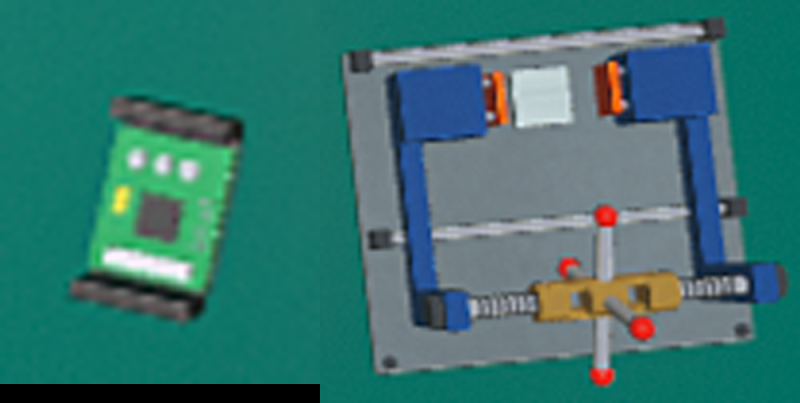

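Run:
```python
from h import *
from scipy.optimize import least_squares
C=cam("top")
px=lambda p:((p[0]-320)/3.84+405-.5+.13,(p[1])/3.84+160-.5+.13)
cor=[px(p) for p in [(344,53),(720,18),(754,338),(378,373)]]
P=np.array([ray(C,*p,10)[:2] for p in cor]);print(P.round(1).tolist(),[np.linalg.norm(P[i]-P[i-1]).round(1) for i in range(4)])
balls=[px(p) for p in [(605,215),(602,376),(568,267),(642,328)]]
def W(x,p): c,s=np.cos(x[2]),np.sin(x[2]); return [x[0]+c*p[0]-s*p[1],x[1]+s*p[0]+c*p[1],p[2]]
L=[(115,135,10),(115,-135,10),(-115,-135,10),(-115,135,10)]
def res(x):
    r=[proj(C,W(x,l))-c for l,c in zip(L,cor)]
    t=x[3]
    for k,(b) in zip((3,1,2,0),balls):
        a=t+k*np.pi/2; r.append(proj(C,W(x,(-70-58*np.sin(a),0,85+58*np.cos(a))))-b)
    return np.concatenate(r)
for t0 in (0.,.5):
    s=least_squares(res,[560,-290,0.08,t0],loss="soft_l1");print(s.x.round(3),s.cost,res(s.x).round(1).tolist())
x=s.x; print("bed",W(x,(70,0,20)),"hub",W(x,(-70,0,85)))
# module from cradle top corners z=44
pm=lambda p:(p[0]/6.4+225-.5+.08,p[1]/6.4+210-.5+.08)
# orange/bed check
print("bedcentre", [ray(C,*px(p),20)[:2].round(1) for p in [(542,95)]])
b=[pm(p) for p in [(118,97),(243,117),(205,320),(70,296)]]
# image z-sides: outer corners
g=[pm(p) for p in [(118,122),(232,140),(203,296),(90,275)]]
Q=np.array([ray(C,*p,30)[:2] for p in g]);print("board",Q.round(1).tolist(),Q.mean(0))
def resc(x):
    r=[]
    for l,c in zip([(42,25,44),(42,-25,44)],[b[0],b[1]]): r.append(proj(C,W(x,l))-c)
    for l,c in zip([(-42,-25,44),(-42,25,44)],[b[2],b[3]]): r.append(proj(C,W(x,l))-c)
    return np.concatenate(r)
s=least_squares(resc,[440,200,-.2]);print("cradle",s.x.round(3),resc(s.x).round(1).tolist())
```

```text
[[630.9, -122.8], [661.2, -392.8], [433.1, -413.9], [403.7, -147.5]] [np.float64(228.5), np.float64(271.6), np.float64(229.1), np.float64(268.0)]
[ 5.31835e+02 -2.68963e+02  1.06000e-01  3.32000e-01] 1.022423954221793 [-0.1, -0.3, -0.7, 0.2, 0.6, 0.5, -0.2, 0.2, 0.2, -0.8, -0.2, 0.2, -0.0, -0.1, 0.4, 0.0]
[ 5.31835e+02 -2.68963e+02  1.06000e-01  3.32000e-01] 1.0224239542219253 [-0.1, -0.3, -0.7, 0.2, 0.6, 0.5, -0.2, 0.2, 0.2, -0.8, -0.2, 0.2, -0.0, -0.1, 0.4, 0.0]
bed [np.float64(601.4394594079614), np.float64(-261.53096124867477), 20] hub [np.float64(462.2307793246135), np.float64(-276.39512585527405), 85]
bedcentre [array([ 602.1, -260.9])]
board [[471.3, 329.9], [464.7, 282.2], [399.9, 292.5], [407.7, 339.7]] [435.9201403  311.08680368]
cradle [ 4.36814e+02  3.09441e+02 -1.73000e-01] [0.3, -0.3, -0.6, 0.2, -1.1, 0.0, 1.3, 0.1]
```

```bash
cat > p.py <<'E'
# usage: p.py x,y,z,psi,n ...  psi = world angle of tool x, tool down; prints rows in tool axes
import sys,numpy as np
from plant import bot
from scipy.spatial.transform import Rotation as R
s=bot.state(); q=s["eef_rot"]; M=R.from_quat([*q[1:],q[0]]).as_matrix()
p=np.array(s["tool_pos"]); y=np.arctan2(M[1,0],M[0,0])
print("at",p.round(1),"psi",y.round(3),"toolz",M[:,2].round(4),"gap",round(s["finger_gap"],1),"F",s["ft_force"].round(1),"t",round(s["time_s"],1))
for a in sys.argv[1:]:
    *g,ps,n=map(float,a.split(",")); p0=p.copy(); y0=y; n=int(n); rows=[]
    if ps-y0>np.pi+.6: ps-=2*np.pi
    if y0-ps>np.pi+.6: ps+=2*np.pi
    for k in range(1,n+1):
        d=p0+(np.array(g)-p0)*k/n-p; c,sn=np.cos(y),np.sin(y)
        t=[round(c*d[0]+sn*d[1]),round(sn*d[0]-c*d[1]),round(-d[2])]
        w=round(-(y0+(ps-y0)*k/n-y),2)
        p=p+np.array([c*t[0]+sn*t[1],sn*t[0]-c*t[1],-t[2]]); y-=w; rows.append([t,[0,0,w]])
    print(a)
    for i in range(0,n,8): print(str(rows[i:i+8]).replace(" ",""))
E
python3 p.py 436,310,150,2.987,25
```

```text
at [ 195.1 -513.9  230.6] psi 0.363 toolz [-3.0e-04  1.4e-03 -1.0e+00] gap 85.6 F [0.5 0.2 0.7] t 0.2
436,310,150,2.987,25
[[[21,-27,3],[0,0,np.float64(-0.1)]],[[23,-26,3],[0,0,np.float64(-0.11)]],[[26,-22,4],[0,0,np.float64(-0.1)]],[[28,-20,3],[0,0,np.float64(-0.11)]],[[30,-16,3],[0,0,np.float64(-0.1)]],[[32,-14,3],[0,0,np.float64(-0.11)]],[[33,-10,4],[0,0,np.float64(-0.1)]],[[33,-6,3],[0,0,np.float64(-0.11)]]]
[[[35,-3,3],[0,0,np.float64(-0.1)]],[[34,0,3],[0,0,np.float64(-0.11)]],[[34,5,3],[0,0,np.float64(-0.1)]],[[33,7,4],[0,0,np.float64(-0.11)]],[[33,12,3],[0,0,np.float64(-0.1)]],[[31,14,3],[0,0,np.float64(-0.11)]],[[29,18,3],[0,0,np.float64(-0.1)]],[[28,21,4],[0,0,np.float64(-0.11)]]]
[[[25,23,3],[0,0,np.float64(-0.1)]],[[22,26,3],[0,0,np.float64(-0.11)]],[[20,28,3],[0,0,np.float64(-0.1)]],[[16,30,3],[0,0,np.float64(-0.11)]],[[13,32,4],[0,0,np.float64(-0.1)]],[[10,33,3],[0,0,np.float64(-0.11)]],[[7,34,3],[0,0,np.float64(-0.1)]],[[3,34,3],[0,0,np.float64(-0.11)]]]
[[[-1,34,4],[0,0,np.float64(-0.1)]]]
```

Request:
apply_moves(
  motion=[
    [[21, -27, 3], [0, 0, -0.1]],
    [[23, -26, 3], [0, 0, -0.11]],
    [[26, -22, 4], [0, 0, -0.1]],
    [[28, -20, 3], [0, 0, -0.11]],
    [[30, -16, 3], [0, 0, -0.1]],
    [[32, -14, 3], [0, 0, -0.11]],
    [[33, -10, 4], [0, 0, -0.1]],
    [[33, -6, 3], [0, 0, -0.11]],
  ],
  grip=0,
)

```text
time_s: 0.87
tool_pos: [272.5, -249.2, 204.9]
eef_rot: [-0.0, 0.823, 0.568, 0.0]
ft_force: [-0.2, 0.7, 0.1]
finger_gap: 85.3
```

Request:
apply_moves(
  motion=[
    [[35, -3, 3], [0, 0, -0.1]],
    [[34, 0, 3], [0, 0, -0.11]],
    [[34, 5, 3], [0, 0, -0.1]],
    [[33, 7, 4], [0, 0, -0.11]],
    [[33, 12, 3], [0, 0, -0.1]],
    [[31, 14, 3], [0, 0, -0.11]],
    [[29, 18, 3], [0, 0, -0.1]],
    [[28, 21, 4], [0, 0, -0.11]],
  ],
)

```text
time_s: 1.53
tool_pos: [349.7, 15.1, 179.4]
eef_rot: [0.001, 0.52, 0.854, 0.0]
ft_force: [1.4, 0.2, 0.1]
finger_gap: 85.6
```

Request:
apply_moves(
  motion=[
    [[25, 23, 3], [0, 0, -0.1]],
    [[22, 26, 3], [0, 0, -0.11]],
    [[20, 28, 3], [0, 0, -0.1]],
    [[16, 30, 3], [0, 0, -0.11]],
    [[13, 32, 4], [0, 0, -0.1]],
    [[10, 33, 3], [0, 0, -0.11]],
    [[7, 34, 3], [0, 0, -0.1]],
    [[0, 0, 0], [0, 0, 0]],
  ],
)

```text
time_s: 2.2
tool_pos: [416.7, 248.7, 155.8]
eef_rot: [-0.001, 0.179, 0.984, 0.001]
ft_force: [-1.5, -0.5, 0.2]
finger_gap: 85.2
```

```bash
sed -i 's/w=round(-(y0+(ps-y0)\*k\/n-y),2)/w=round(float(-(y0+(ps-y0)*k\/n-y)),2)/' p.py; python3 p.py 436,310,120,2.987,4
python3 - <<'E'
from h import *
C=cam("side"); save(C,"s1.png",(280,200,440,340),5)
E
```

```text
at [416.7 248.7 155.8] psi 2.781 toolz [-0.0018  0.0021 -1.    ] gap 85.2 F [-1.5 -0.5  0.2] t 2.2
436,310,120,2.987,4
[[[1,16,9],[0,0,-0.05]],[[0,16,9],[0,0,-0.05]],[[-1,16,9],[0,0,-0.05]],[[-1,16,9],[0,0,-0.06]]]
```

View pics/s1.png

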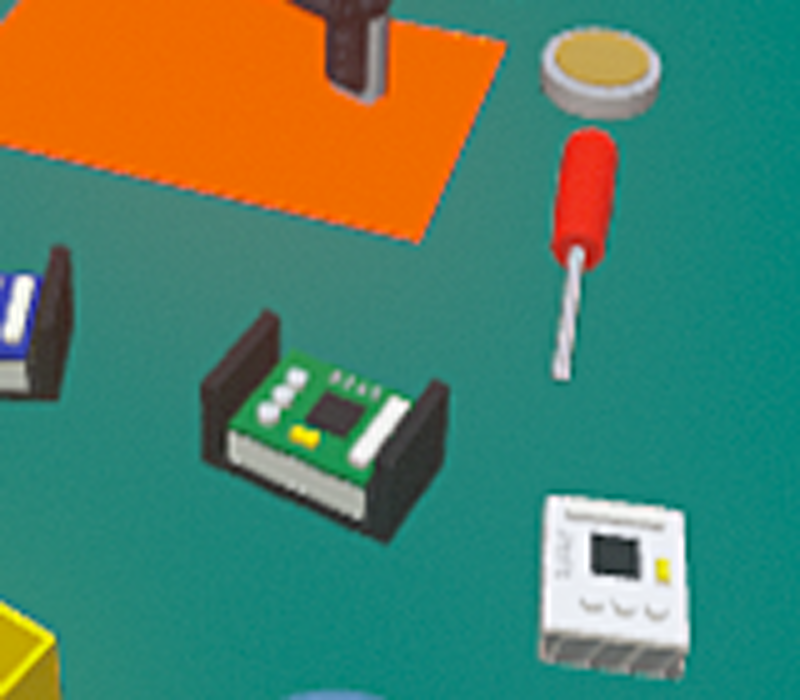

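The side crop shows the cradle with clear corners: left cheek top front at (203,380) and back at (268,310), right cheek back at (447,383). I'll check these against the model.

Run:
```python
from h import *
C=cam("side")
def W(x,p): c,s=np.cos(x[2]),np.sin(x[2]); return [x[0]+c*p[0]-s*p[1],x[1]+s*p[0]+c*p[1],p[2]]
from scipy.optimize import least_squares
obs={(42,25,44):(203,382),(42,-25,44):(266,311),(-42,-25,44):(447,383),(-42,25,0):(386,541),(42,25,0):(204,461),(30,25,30):(230,433),(-30,25,30):(366,487)}
crop=lambda u:((u[0])/5+280-.4,(u[1])/5+200-.4)
f=lambda x:np.concatenate([proj(C,W(x,l))-crop(o) for l,o in obs.items()])
s=least_squares(f,[436,310,-.155],loss="soft_l1"); print(s.x.round(3),f(s.x).round(1).tolist()); print(f([436,310,-.155]).round(1).tolist())
```

```text
[ 4.34937e+02  3.13844e+02 -1.84000e-01] [-0.4, 0.4, -0.1, -0.5, 1.3, 0.2, 0.8, 1.6, -0.3, 0.6, -0.5, -2.3, -0.2, -1.1]
[-0.2, -0.6, -0.6, -1.6, 1.2, -1.8, 1.5, -0.4, -0.1, -0.3, -0.2, -3.4, 0.4, -2.9]
```

```bash
python3 p.py 436,311.5,120,2.977,4 436,311.5,3,2.977,7
```

```text
at [416.1 244.7 156.4] psi 2.774 toolz [-0.0019 -0.0014 -1.    ] gap 85.6 F [-0.7 -0.8  0.2] t 2.3
436,311.5,120,2.977,4
[[[1,17,9],[0,0,-0.05]],[[1,18,9],[0,0,-0.05]],[[-1,17,9],[0,0,-0.05]],[[-1,18,9],[0,0,-0.05]]]
436,311.5,3,2.977,7
[[[0,0,17],[0,0,-0.0]],[[0,0,17],[0,0,-0.0]],[[0,0,16],[0,0,-0.0]],[[0,0,17],[0,0,-0.0]],[[0,0,17],[0,0,-0.0]],[[0,0,17],[0,0,-0.0]],[[0,0,16],[0,0,-0.0]]]
```

Request:
apply_moves(
  motion=[
    [[1, 17, 9], [0, 0, -0.05]],
    [[1, 18, 9], [0, 0, -0.05]],
    [[-1, 17, 9], [0, 0, -0.05]],
    [[-1, 18, 9], [0, 0, -0.05]],
    [[0, 0, 0], [0, 0, 0]],
    [[0, 0, 17], [0, 0, 0]],
    [[0, 0, 17], [0, 0, 0]],
    [[0, 0, 0], [0, 0, 0]],
  ],
)

```text
time_s: 2.97
tool_pos: [434.8, 308.3, 84.3]
eef_rot: [-0.003, 0.086, 0.996, -0.002]
ft_force: [-0.7, 0.3, -0.7]
finger_gap: 85.2
```

```bash
python3 p.py 436,311.5,3,2.977,6
python3 - <<'E'
from h import *
C=cam("side"); save(C,"s2.png",(280,180,440,300),5)
E
```

```text
at [434.8 308.3  84.3] psi 2.97 toolz [-0.0056 -0.0042 -1.    ] gap 85.2 F [-0.7  0.3 -0.7] t 3.0
436,311.5,3,2.977,6
[[[0,1,14],[0,0,-0.0]],[[0,0,13],[0,0,-0.0]],[[0,1,14],[0,0,-0.0]],[[0,0,13],[0,0,-0.0]],[[-1,1,14],[0,0,-0.01]],[[0,0,13],[0,0,0.0]]]
```

View pics/s2.png

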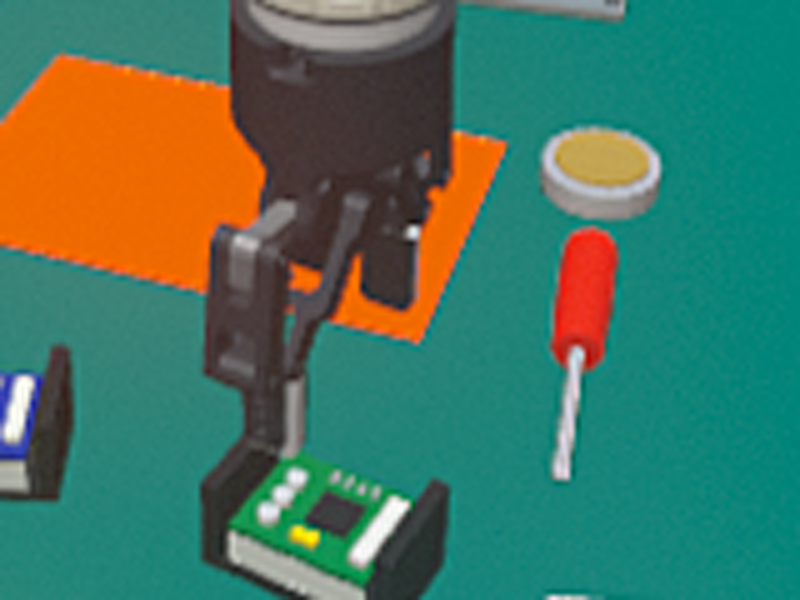

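The gripper is above the cradle, with its near fingertip at crop (270,455) and its far one at (392,300). I'll check camera against robot coordinates.

Run:
```python
from h import *
C=cam("side"); s=bot.state(); x,y,z=s["tool_pos"]; print(x,y,z)
for d in (46,-46):
    u=proj(C,[x+d*np.cos(1.4),y+d*np.sin(1.4),z+13]); print(((u-[280,180])*5).round())
```

```text
436.4776392767963 309.62398874149335 87.40697647970272
[268. 437.]
[383. 296.]
```

Request:
apply_moves(
  motion=[
    [[0, 1, 14], [0, 0, 0]],
    [[0, 1, 14], [0, 0, 0]],
    [[0, 0, 14], [0, 0, 0]],
    [[0, 0, 14], [0, 0, 0]],
    [[0, 0, 14], [0, 0, 0]],
    [[0, 0, 12], [0, 0, 0]],
    [[0, 0, 0], [0, 0, 0]],
    [[0, 0, 0], [0, 0, 0]],
  ],
)

```text
time_s: 3.73
tool_pos: [437.3, 312.8, 5.7]
eef_rot: [-0.0, 0.085, 0.996, -0.0]
ft_force: [0.5, 0.3, -0.6]
finger_gap: 85.0
```

Request:
apply_moves(
  motion=[
    [[0, 0, 0], [0, 0, 0]],
    [[0, 0, 0], [0, 0, 0]],
    [[0, 0, 0], [0, 0, 0]],
    [[0, 0, 0], [0, 0, 0]],
    [[0, 0, 0], [0, 0, 0]],
    [[0, 0, 0], [0, 0, 0]],
    [[0, 0, 0], [0, 0, 0]],
    [[0, 0, 0], [0, 0, 0]],
  ],
  grip=1,
)

```text
time_s: 4.4
tool_pos: [438.3, 313.6, 6.9]
eef_rot: [0.001, 0.084, 0.996, 0.001]
ft_force: [-0.4, -0.8, 5.8]
finger_gap: 48.8
```

```bash
python3 p.py 436,311.5,110,2.977,8 550,70,110,3.248,14 550,70,15,3.248,5
```

```text
at [438.3 313.6   6.9] psi 2.973 toolz [ 0.0029  0.001  -1.    ] gap 48.8 F [-0.4 -0.8  5.8] t 4.4
436,311.5,110,2.977,8
[[[0,0,-13],[0,0,-0.0]],[[0,-1,-13],[0,0,-0.0]],[[1,0,-13],[0,0,-0.0]],[[0,0,-13],[0,0,-0.0]],[[0,-1,-12],[0,0,-0.0]],[[0,0,-13],[0,0,-0.0]],[[1,0,-13],[0,0,-0.0]],[[0,0,-13],[0,0,-0.0]]]
550,70,110,3.248,14
[[[-11,-16,0],[0,0,-0.02]],[[-11,-16,0],[0,0,-0.02]],[[-10,-16,0],[0,0,-0.02]],[[-10,-16,0],[0,0,-0.02]],[[-9,-16,0],[0,0,-0.02]],[[-10,-17,0],[0,0,-0.02]],[[-9,-17,0],[0,0,-0.02]],[[-8,-17,0],[0,0,-0.02]]]
[[[-9,-17,0],[0,0,-0.02]],[[-8,-18,0],[0,0,-0.02]],[[-7,-17,0],[0,0,-0.02]],[[-7,-18,0],[0,0,-0.02]],[[-7,-18,0],[0,0,-0.02]],[[-7,-18,0],[0,0,-0.02]]]
550,70,15,3.248,5
[[[0,0,19],[0,0,0.0]],[[0,0,19],[0,0,0.0]],[[0,0,19],[0,0,0.0]],[[0,0,19],[0,0,0.0]],[[0,0,19],[0,0,0.0]]]
```

Request:
apply_moves(
  motion=[
    [[0, 0, -10], [0, 0, 0]],
    [[0, 0, -13], [0, 0, 0]],
    [[0, 0, -13], [0, 0, 0]],
    [[0, 0, -13], [0, 0, 0]],
    [[0, 0, -13], [0, 0, 0]],
    [[0, 0, -13], [0, 0, 0]],
    [[0, 0, -13], [0, 0, 0]],
    [[0, 0, -13], [0, 0, 0]],
  ],
)

```text
time_s: 5.07
tool_pos: [436.3, 312.9, 106.3]
eef_rot: [-0.001, 0.084, 0.996, -0.0]
ft_force: [-0.0, 1.0, -2.3]
finger_gap: 48.5
```

Request:
apply_moves(
  motion=[
    [[-11, -16, 0], [0, 0, -0.02]],
    [[-11, -16, 0], [0, 0, -0.02]],
    [[-10, -16, 0], [0, 0, -0.02]],
    [[-10, -16, 0], [0, 0, -0.02]],
    [[-9, -16, 0], [0, 0, -0.02]],
    [[-10, -17, 0], [0, 0, -0.02]],
    [[-9, -17, 0], [0, 0, -0.02]],
    [[-8, -17, 0], [0, 0, -0.02]],
  ],
)

```text
time_s: 5.73
tool_pos: [501.4, 174.0, 105.7]
eef_rot: [-0.001, 0.004, 1.0, -0.0]
ft_force: [0.5, 0.7, -2.3]
finger_gap: 48.6
```

Request:
apply_moves(
  motion=[
    [[-9, -17, 0], [0, 0, -0.02]],
    [[-8, -18, 0], [0, 0, -0.02]],
    [[-7, -17, 0], [0, 0, -0.02]],
    [[-7, -18, 0], [0, 0, -0.02]],
    [[-7, -18, 0], [0, 0, -0.02]],
    [[-7, -18, 0], [0, 0, -0.02]],
    [[0, 0, 0], [0, 0, 0]],
    [[0, 0, 0], [0, 0, 0]],
  ],
)

```text
time_s: 6.4
tool_pos: [550.8, 70.1, 105.7]
eef_rot: [-0.001, -0.055, 0.999, 0.0]
ft_force: [-0.9, 0.0, -2.0]
finger_gap: 48.7
```

```bash
python3 p.py 550,70,15,3.248,6 550,70,5,3.248,5
```

```text
at [550.8  70.1 105.7] psi -3.032 toolz [-1.9e-03  4.0e-04 -1.0e+00] gap 48.7 F [-0.9  0.  -2. ] t 6.4
550,70,15,3.248,6
[[[0,0,15],[0,0,0.0]],[[0,0,15],[0,0,0.0]],[[0,0,15],[0,0,0.0]],[[1,0,15],[0,0,0.0]],[[0,0,16],[0,0,0.0]],[[0,0,15],[0,0,0.0]]]
550,70,5,3.248,5
[[[0,0,2],[0,0,0.0]],[[0,0,2],[0,0,0.0]],[[0,0,2],[0,0,0.0]],[[0,0,2],[0,0,0.0]],[[0,0,2],[0,0,0.0]]]
```

Request:
apply_moves(
  motion=[
    [[0, 0, 15], [0, 0, 0]],
    [[0, 0, 15], [0, 0, 0]],
    [[0, 0, 15], [0, 0, 0]],
    [[0, 0, 15], [0, 0, 0]],
    [[0, 0, 15], [0, 0, 0]],
    [[0, 0, 15], [0, 0, 0]],
    [[0, 0, 0], [0, 0, 0]],
    [[0, 0, 0], [0, 0, 0]],
  ],
)

```text
time_s: 7.07
tool_pos: [549.7, 71.6, 15.2]
eef_rot: [-0.002, -0.056, 0.998, 0.0]
ft_force: [-0.0, 0.0, -1.5]
finger_gap: 48.6
```

Request:
apply_moves(
  motion=[
    [[0, 0, 4], [0, 0, 0]],
    [[0, 0, 3], [0, 0, 0]],
    [[0, 0, 2], [0, 0, 0]],
    [[0, 0, 2], [0, 0, 0]],
    [[0, 0, 0], [0, 0, 0]],
    [[0, 0, 0], [0, 0, 0]],
    [[0, 0, 0], [0, 0, 0]],
  ],
)

```text
time_s: 7.65
tool_pos: [551.4, 70.7, 5.5]
eef_rot: [0.0, -0.056, 0.998, -0.0]
ft_force: [0.7, 0.3, -2.7]
finger_gap: 48.4
```

Request:
apply_moves(
  motion=[
    [[0, 0, 1], [0, 0, 0]],
    [[0, 0, 1], [0, 0, 0]],
    [[0, 0, 0], [0, 0, 0]],
    [[0, 0, 0], [0, 0, 0]],
    [[0, 0, 0], [0, 0, 0]],
  ],
)

```text
time_s: 8.07
tool_pos: [551.6, 70.7, 3.9]
eef_rot: [0.0, -0.056, 0.998, -0.0]
ft_force: [-1.1, -0.4, 2.5]
finger_gap: 48.4
```

Request:
apply_moves(
  motion=[
    [[0, 0, 0], [0, 0, 0]],
    [[0, 0, 0], [0, 0, 0]],
    [[0, 0, 0], [0, 0, 0]],
    [[0, 0, 0], [0, 0, 0]],
    [[0, 0, 0], [0, 0, 0]],
    [[0, 0, 0], [0, 0, 0]],
    [[0, 0, 0], [0, 0, 0]],
    [[0, 0, 0], [0, 0, 0]],
  ],
  grip=0,
)

```text
time_s: 8.73
tool_pos: [551.3, 70.8, 3.3]
eef_rot: [0.0, -0.056, 0.998, -0.0]
ft_force: [-0.5, 0.2, 0.4]
finger_gap: 85.5
```

Request:
apply_moves(
  motion=[
    [[0, 0, -12], [0, 0, 0]],
    [[0, 0, -15], [0, 0, 0]],
    [[0, 0, -15], [0, 0, 0]],
    [[0, 0, -15], [0, 0, 0]],
    [[0, 0, -15], [0, 0, 0]],
    [[0, 0, 0], [0, 0, 0]],
  ],
)

```text
time_s: 9.23
tool_pos: [554.0, 70.9, 80.1]
eef_rot: [0.004, -0.056, 0.998, -0.0]
ft_force: [1.3, -0.5, 0.5]
finger_gap: 85.2
```

```bash
python3 p.py 550,70,80,1.677,13 550,70,5,1.677,6
python3 - <<'E'
from h import *
C=cam("side"); save(C,"s3.png",(230,140,430,290),4)
E
```

```text
at [554.   70.9  80.1] psi -3.03 toolz [ 8.3e-03  1.0e-04 -1.0e+00] gap 85.2 F [ 1.3 -0.5  0.5] t 9.2
550,70,80,1.677,13
[[[0,0,0],[0,0,0.12]],[[1,0,0],[0,0,0.12]],[[0,0,0],[0,0,0.12]],[[0,0,0],[0,0,0.12]],[[0,-1,0],[0,0,0.13]],[[1,0,0],[0,0,0.12]],[[0,0,0],[0,0,0.12]],[[0,0,0],[0,0,0.12]]]
[[[0,0,0],[0,0,0.12]],[[0,-1,0],[0,0,0.12]],[[0,0,0],[0,0,0.12]],[[0,-1,0],[0,0,0.12]],[[0,0,0],[0,0,0.13]]]
550,70,5,1.677,6
[[[0,0,13],[0,0,-0.0]],[[0,0,12],[0,0,-0.0]],[[0,0,13],[0,0,-0.0]],[[0,0,12],[0,0,-0.0]],[[0,0,13],[0,0,-0.0]],[[0,0,12],[0,0,-0.0]]]
```

View pics/s3.png

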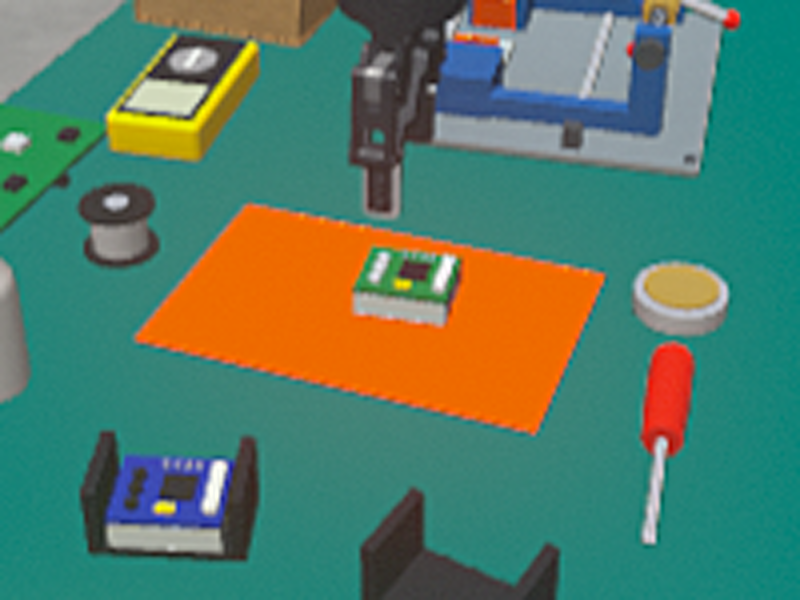

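The module stands flat and released on the mat, with crop centre around (405,290). Now I'll turn the tool 90° and check the clamp rails' height.

Request:
apply_moves(
  motion=[
    [[3, 0, 0], [0, 0, 0.12]],
    [[0, 0, 0], [0, 0, 0.12]],
    [[0, 0, 0], [0, 0, 0.12]],
    [[0, 0, 0], [0, 0, 0.12]],
    [[0, 0, 0], [0, 0, 0.12]],
    [[0, 0, 0], [0, 0, 0.12]],
    [[0, 0, 0], [0, 0, 0.12]],
    [[0, 0, 0], [0, 0, 0.12]],
  ],
)

```text
time_s: 9.95
tool_pos: [547.5, 70.4, 74.1]
eef_rot: [-0.001, 0.414, 0.91, -0.001]
ft_force: [-0.8, 0.9, 0.2]
finger_gap: 85.2
```

Request:
apply_moves(
  motion=[
    [[0, 0, 0], [0, 0, 0.12]],
    [[0, 0, 0], [0, 0, 0.12]],
    [[0, 0, 0], [0, 0, 0.12]],
    [[0, 0, 0], [0, 0, 0.12]],
    [[0, 0, 0], [0, 0, 0.12]],
    [[0, 0, 0], [0, 0, 0]],
    [[0, 0, 0], [0, 0, 0]],
  ],
)

```text
time_s: 10.53
tool_pos: [547.7, 70.4, 74.4]
eef_rot: [-0.001, 0.662, 0.75, -0.001]
ft_force: [-0.5, -0.3, -0.3]
finger_gap: 85.4
```

```bash
python3 p.py 551.3,70.8,5,1.677,6
python3 - <<'E'
from h import *
C=(np.load("side.npy"),*cam("side")[1:]); save(C,"s4.png",(320,110,430,190),7)
W=lambda p:[531.8+np.cos(.106)*p[0]-np.sin(.106)*p[1],-269+np.sin(.106)*p[0]+np.cos(.106)*p[1],p[2]]
for z in (10,18,26,36): print(z,[((proj(C,W((x,y,z)))-[320,110])*7).round().tolist() for x,y in ((107,0),(107,120),(70,0))])
E
```

```text
at [547.7  70.4  74.4] psi 1.696 toolz [-1.6e-03 -1.0e-04 -1.0e+00] gap 85.4 F [-0.5 -0.3 -0.3] t 10.5
551.3,70.8,5,1.677,6
[[[0,1,12],[0,0,0.0]],[[0,0,11],[0,0,0.01]],[[0,1,12],[0,0,-0.0]],[[0,0,11],[0,0,0.0]],[[0,1,12],[0,0,0.01]],[[0,1,11],[0,0,-0.0]]]
10 [[136.0, 302.0], [76.0, 421.0], [213.0, 310.0]]
18 [[136.0, 287.0], [76.0, 405.0], [213.0, 295.0]]
26 [[136.0, 271.0], [76.0, 388.0], [214.0, 279.0]]
36 [[137.0, 252.0], [76.0, 368.0], [214.0, 260.0]]
```

View pics/s4.png

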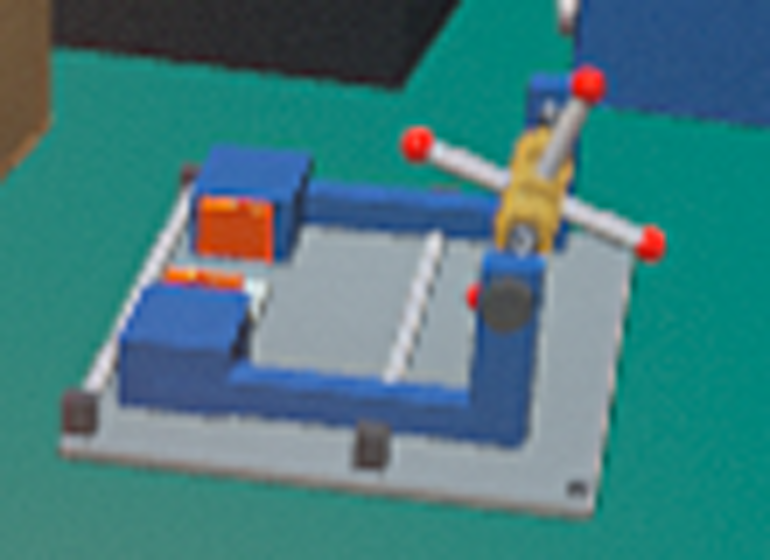

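The far rail lies low, at about z 14–18, so the fingers clear it. The spokes agree with about 0.33 rad. Next I'll regrasp by the finned ends.

Request:
apply_moves(
  motion=[
    [[0, 2, 12], [0, 0, 0.01]],
    [[0, 1, 12], [0, 0, 0]],
    [[0, 0, 12], [0, 0, 0]],
    [[0, 0, 12], [0, 0, 0]],
    [[0, 0, 12], [0, 0, 0]],
    [[0, 0, 9], [0, 0, 0]],
    [[0, 0, 0], [0, 0, 0]],
    [[0, 0, 0], [0, 0, 0]],
  ],
)

```text
time_s: 11.25
tool_pos: [550.6, 70.7, 5.2]
eef_rot: [-0.001, 0.666, 0.746, -0.001]
ft_force: [0.9, 0.2, 0.1]
finger_gap: 85.5
```

Request:
apply_moves(
  motion=[
    [[0, 0, 0], [0, 0, 0]],
    [[0, 0, 0], [0, 0, 0]],
    [[0, 0, 0], [0, 0, 0]],
    [[0, 0, 0], [0, 0, 0]],
    [[0, 0, 0], [0, 0, 0]],
    [[0, 0, 0], [0, 0, 0]],
    [[0, 0, 0], [0, 0, 0]],
    [[0, 0, 0], [0, 0, 0]],
  ],
  grip=1,
)

```text
time_s: 11.92
tool_pos: [552.4, 70.8, 7.9]
eef_rot: [0.001, 0.666, 0.746, 0.001]
ft_force: [-1.3, -0.5, 5.9]
finger_gap: 57.8
```

```bash
python3 p.py 551.3,70.8,130,1.677,8 601.4,-261.5,130,1.677,16
```

```text
at [552.4  70.8   7.9] psi 1.683 toolz [ 0.0029 -0.     -1.    ] gap 57.8 F [-1.3 -0.5  5.9] t 11.9
551.3,70.8,130,1.677,8
[[[0,0,-15],[0,0,0.0]],[[0,0,-16],[0,0,0.0]],[[0,0,-15],[0,0,0.0]],[[0,-1,-15],[0,0,0.0]],[[0,0,-15],[0,0,0.0]],[[0,0,-16],[0,0,0.0]],[[0,0,-15],[0,0,0.01]],[[0,0,-15],[0,0,-0.0]]]
601.4,-261.5,130,1.677,16
[[[-21,1,0],[0,0,-0.0]],[[-21,1,0],[0,0,-0.0]],[[-21,1,0],[0,0,-0.0]],[[-21,1,0],[0,0,-0.0]],[[-21,1,0],[0,0,-0.0]],[[-21,1,0],[0,0,-0.0]],[[-21,1,0],[0,0,-0.0]],[[-21,1,0],[0,0,-0.0]]]
[[[-21,1,0],[0,0,-0.0]],[[-21,1,0],[0,0,-0.0]],[[-21,1,0],[0,0,-0.0]],[[-21,1,0],[0,0,-0.0]],[[-21,1,0],[0,0,-0.0]],[[-21,1,0],[0,0,-0.0]],[[-21,1,0],[0,0,-0.0]],[[-21,1,0],[0,0,-0.0]]]
```

Request:
apply_moves(
  motion=[
    [[0, 0, -12], [0, 0, 0]],
    [[0, 0, -16], [0, 0, 0]],
    [[0, 0, -16], [0, 0, 0]],
    [[0, 0, -16], [0, 0, 0]],
    [[0, 0, -16], [0, 0, 0]],
    [[0, 0, -16], [0, 0, 0]],
    [[0, 0, -16], [0, 0, 0]],
    [[0, 0, -12], [0, 0, 0]],
  ],
)

```text
time_s: 12.58
tool_pos: [551.2, 70.8, 127.5]
eef_rot: [0.0, 0.666, 0.746, 0.0]
ft_force: [0.3, -1.0, -2.6]
finger_gap: 58.6
```

Request:
apply_moves(
  motion=[
    [[-21, 1, 0], [0, 0, 0]],
    [[-21, 1, 0], [0, 0, 0]],
    [[-21, 1, 0], [0, 0, 0]],
    [[-21, 1, 0], [0, 0, 0]],
    [[-21, 1, 0], [0, 0, 0]],
    [[-21, 1, 0], [0, 0, 0]],
    [[-21, 1, 0], [0, 0, 0]],
    [[-21, 1, 0], [0, 0, 0]],
  ],
)

```text
time_s: 13.25
tool_pos: [577.5, -96.1, 125.8]
eef_rot: [-0.001, 0.666, 0.746, -0.0]
ft_force: [0.3, -0.4, -1.7]
finger_gap: 58.2
```

Request:
apply_moves(
  motion=[
    [[-21, 1, 0], [0, 0, 0]],
    [[-21, 1, 0], [0, 0, 0]],
    [[-21, 1, 0], [0, 0, 0]],
    [[-21, 1, 0], [0, 0, 0]],
    [[-21, 1, 0], [0, 0, 0]],
    [[-21, 1, 0], [0, 0, 0]],
    [[-21, 1, 0], [0, 0, 0]],
    [[-21, 1, 0], [0, 0, 0]],
  ],
)

```text
time_s: 13.92
tool_pos: [604.3, -262.1, 125.6]
eef_rot: [-0.001, 0.666, 0.746, -0.0]
ft_force: [0.8, -0.4, -2.6]
finger_gap: 58.0
```

Request:
apply_moves(
  motion=[
    [[0, 0, 0], [0, 0, 0]],
    [[0, 0, 0], [0, 0, 0]],
    [[0, 0, 0], [0, 0, 0]],
  ],
)

```text
time_s: 14.17
tool_pos: [604.3, -260.6, 125.6]
eef_rot: [-0.001, 0.666, 0.746, 0.0]
ft_force: [0.9, 0.6, -1.9]
finger_gap: 58.4
```

```bash
python3 p.py 601.4,-261.5,60,1.677,5
python3 - <<'E'
from h import *
C=cam("side"); save(C,"s5.png",(310,80,430,180),6.5)
C=cam("top"); save(C,"t5.png",(405,150,530,265),5)
E
```

```text
at [ 604.3 -260.6  125.6] psi 1.683 toolz [-0.0013  0.0014 -1.    ] gap 58.4 F [ 0.9  0.6 -1.9] t 14.2
601.4,-261.5,60,1.677,5
[[[0,-1,13],[0,0,0.0]],[[0,0,13],[0,0,0.0]],[[0,-1,13],[0,0,0.0]],[[0,0,14],[0,0,0.0]],[[-1,-1,13],[0,0,0.01]]]
```

View pics/s5.png

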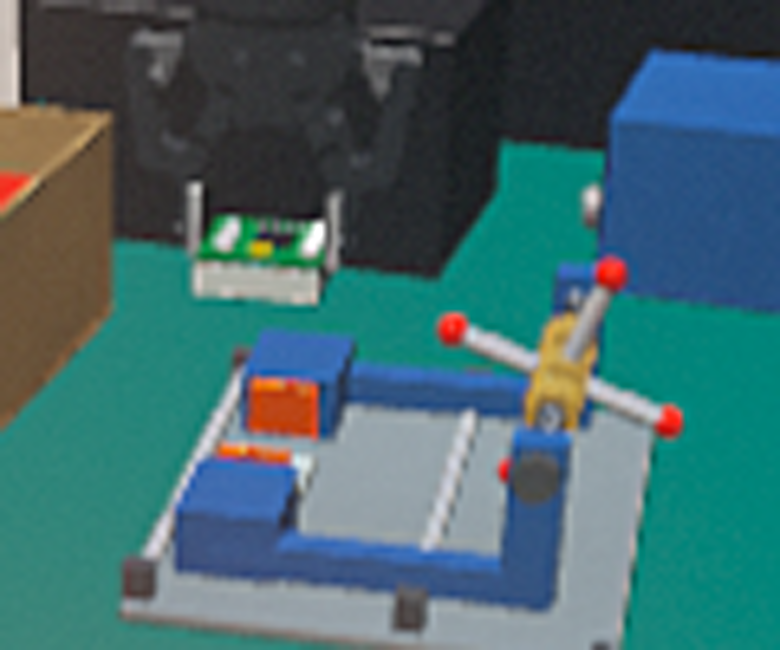

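The module hangs level above the bed between the jaws, with crop (262,250) for the board and (310,465) for the bed edge. I'll check the clamp pose with the side view's four balls.

Run:
```python
from h import *
from scipy.optimize import least_squares
C=cam("side"); px=lambda p:np.array([p[0]/6.5+310-.42,p[1]/6.5+80-.42])
W=lambda x,p:[x[0]+np.cos(x[2])*p[0]-np.sin(x[2])*p[1],x[1]+np.sin(x[2])*p[0]+np.cos(x[2])*p[1],p[2]]
balls=[(611,272),(669,420),(505,470),(453,328)]
def f(x):
    r=[]
    for k,b in enumerate(balls):
        a=x[3]+k*np.pi/2; r.append(proj(C,W(x,(-70-58*np.sin(a),0,85+58*np.cos(a))))-px(b))
    r.append(proj(C,W(x,(115,135,10)))-px((122,603)))
    return np.concatenate(r)
x0=[531.8,-269,.106,.332]; print(f(x0).round(1).tolist())
s=least_squares(f,x0,loss="soft_l1"); print(s.x.round(3),f(s.x).round(1).tolist())
```

```text
[-0.1, -0.4, 0.2, 0.4, 0.6, 0.7, -1.0, -0.1, -1.2, -0.2]
[ 5.31751e+02 -2.69642e+02  1.31000e-01  3.54000e-01] [0.4, -0.6, 0.2, 0.2, 0.3, 0.3, -0.8, -0.6, -0.2, 0.2]
```

Request:
apply_moves(
  motion=[
    [[-1, -3, 12], [0, 0, 0]],
    [[0, 0, 15], [0, 0, 0]],
    [[0, 0, 15], [0, 0, 0]],
    [[0, 0, 15], [0, 0, 0]],
    [[0, 0, 15], [0, 0, 0]],
    [[0, 0, 12], [0, 0, 0]],
    [[0, 0, 8], [0, 0, 0]],
    [[0, 0, 0], [0, 0, 0]],
  ],
)

```text
time_s: 14.98
tool_pos: [600.1, -261.5, 31.2]
eef_rot: [-0.003, 0.666, 0.746, -0.001]
ft_force: [-0.3, 0.6, -3.0]
finger_gap: 58.2
```

Request:
apply_moves(
  motion=[
    [[0, 0, 2], [0, 0, 0]],
    [[0, 0, 2], [0, 0, 0]],
    [[0, 0, 1], [0, 0, 0]],
    [[0, 0, 0], [0, 0, 0]],
    [[0, 0, 0], [0, 0, 0]],
  ],
)

```text
time_s: 15.4
tool_pos: [602.2, -262.9, 30.0]
eef_rot: [0.001, 0.666, 0.746, 0.0]
ft_force: [0.4, -0.6, -2.4]
finger_gap: 58.4
```

Request:
apply_moves(
  motion=[
    [[0, 0, 2], [0, 0, 0]],
    [[0, 0, 1], [0, 0, 0]],
    [[0, 0, 1], [0, 0, 0]],
    [[0, 0, 0], [0, 0, 0]],
    [[0, 0, 0], [0, 0, 0]],
    [[0, 0, 0], [0, 0, 0]],
  ],
)

```text
time_s: 15.9
tool_pos: [601.8, -262.6, 25.3]
eef_rot: [-0.0, 0.666, 0.746, -0.0]
ft_force: [-0.1, 0.5, -2.4]
finger_gap: 58.2
```

```bash
python3 p.py 601.4,-261.5,24,1.677,1
python3 - <<'E'
from h import *
a=cam("top")[0][140:270,400:535][...,::-1]; b=cam("side")[0][90:180,310:430][...,::-1]
a=cv2.resize(a,(400,385),interpolation=cv2.INTER_CUBIC); b=cv2.resize(b,(400,300),interpolation=cv2.INTER_CUBIC)
c=np.zeros((385,800,3),np.uint8); c[:,:400]=a; c[:300,400:]=b; cv2.imwrite("pics/m6.png",c)
E
```

```text
at [ 601.8 -262.6   25.3] psi 1.683 toolz [-1.e-04 -1.e-04 -1.e+00] gap 58.2 F [-0.1  0.5 -2.4] t 15.9
601.4,-261.5,24,1.677,1
[[[1,0,1],[0,0,0.01]]]
```

Not touching yet, so I'll go down slowly to contact.

Request:
apply_moves(
  motion=[
    [[0, 0, 1], [0, 0, 0]],
    [[0, 0, 0], [0, 0, 0]],
    [[0, 0, 0], [0, 0, 0]],
  ],
)

```text
time_s: 16.25
tool_pos: [602.0, -262.8, 24.9]
eef_rot: [0.0, 0.666, 0.746, 0.0]
ft_force: [-0.3, 1.1, 0.2]
finger_gap: 58.5
```

Request:
apply_moves(
  motion=[
    [[0, 0, 1], [0, 0, 0]],
    [[0, 0, 0], [0, 0, 0]],
    [[0, 0, 0], [0, 0, 0]],
  ],
)

```text
time_s: 16.5
tool_pos: [602.1, -262.8, 24.8]
eef_rot: [0.001, 0.666, 0.746, 0.0]
ft_force: [-2.9, 1.7, 4.6]
finger_gap: 58.3
```

Request:
apply_moves(
  motion=[
    [[0, 0, 1], [0, 0, 0]],
    [[0, 0, 0], [0, 0, 0]],
    [[0, 0, 0], [0, 0, 0]],
  ],
)

```text
time_s: 16.75
tool_pos: [602.1, -262.8, 24.9]
eef_rot: [0.001, 0.666, 0.746, 0.0]
ft_force: [-3.5, 1.3, 9.3]
finger_gap: 58.3
```

Request:
apply_moves(
  motion=[
    [[0, 0, -1], [0, 0, 0]],
    [[0, 0, -1], [0, 0, 0]],
    [[0, 0, 0], [0, 0, 0]],
    [[0, 0, 0], [0, 0, 0]],
    [[0, 0, 0], [0, 0, 0]],
    [[0, 0, 0], [0, 0, 0]],
  ],
  grip=0.12,
)

```text
time_s: 17.25
tool_pos: [601.7, -262.6, 23.9]
eef_rot: [-0.0, 0.666, 0.746, -0.0]
ft_force: [0.1, -0.3, 1.5]
finger_gap: 75.4
```

Request:
apply_moves(
  motion=[
    [[0, 0, -10], [0, 0, 0]],
    [[0, 0, -15], [0, 0, 0]],
    [[0, 0, -20], [0, 0, 0]],
    [[0, 0, -25], [0, 0, 0]],
    [[0, 0, -30], [0, 0, 0]],
    [[0, 0, -30], [0, 0, 0]],
    [[0, 0, -30], [0, 0, 0]],
    [[0, 0, -25], [0, 0, 0]],
  ],
)

```text
time_s: 17.92
tool_pos: [602.1, -262.8, 213.0]
eef_rot: [0.002, 0.666, 0.746, 0.0]
ft_force: [0.7, 0.0, -0.0]
finger_gap: 75.0
```

```bash
python3 p.py
python3 - <<'E'
from h import *
a=cam("top")[0][140:270,400:535][...,::-1]; b=cam("side")[0][90:180,310:430][...,::-1]
a=cv2.resize(a,(400,385),interpolation=cv2.INTER_CUBIC); b=cv2.resize(b,(400,300),interpolation=cv2.INTER_CUBIC)
c=np.zeros((385,800,3),np.uint8); c[:,:400]=a; c[:300,400:]=b; cv2.imwrite("pics/m7.png",c)
E
```

```text
at [ 602.1 -262.8  213. ] psi 1.683 toolz [ 0.0029 -0.0017 -1.    ] gap 75.0 F [ 0.7  0.  -0. ] t 17.9
```

View pics/m7.png

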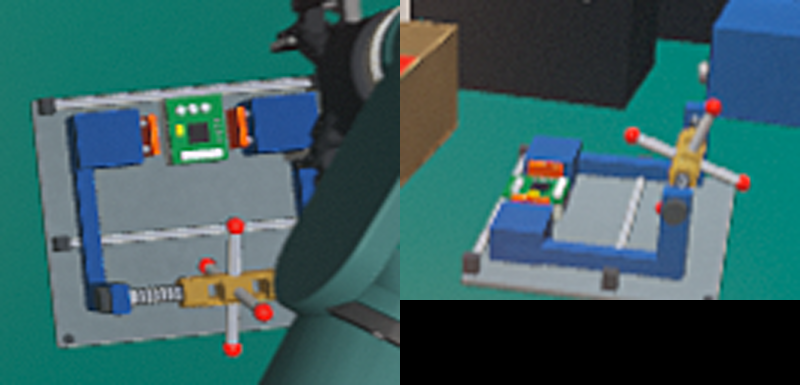

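The module lies flat and centred on the bed between the pads, and the fingers are clear of it. Next I'll push the spokes with shut fingers, tool x along clamp x.

```bash
python3 p.py 477.1,-275.2,190,0.11,14
```

```text
at [ 604.2 -263.8  217.5] psi 1.683 toolz [ 0.0117 -0.0064 -0.9999] gap 74.9 F [0.5 0.9 0.4] t 18.0
477.1,-275.2,190,0.11,14
[[[0,-9,2],[0,0,0.11]],[[-1,-9,2],[0,0,0.11]],[[-1,-9,2],[0,0,0.12]],[[-3,-9,2],[0,0,0.11]],[[-4,-8,2],[0,0,0.11]],[[-5,-8,2],[0,0,0.11]],[[-5,-7,2],[0,0,0.12]],[[-7,-7,2],[0,0,0.11]]]
[[[-7,-6,2],[0,0,0.11]],[[-7,-5,2],[0,0,0.11]],[[-8,-4,2],[0,0,0.12]],[[-9,-3,2],[0,0,0.11]],[[-9,-2,2],[0,0,0.11]],[[-9,-1,2],[0,0,0.11]]]
```

Request:
apply_moves(
  motion=[
    [[0, -9, 2], [0, 0, 0.11]],
    [[-1, -9, 2], [0, 0, 0.11]],
    [[-1, -9, 2], [0, 0, 0.12]],
    [[-3, -9, 2], [0, 0, 0.11]],
    [[-4, -8, 2], [0, 0, 0.11]],
    [[-5, -8, 2], [0, 0, 0.11]],
    [[-5, -7, 2], [0, 0, 0.12]],
    [[-7, -7, 2], [0, 0, 0.11]],
  ],
  grip=1,
)

```text
time_s: 18.68
tool_pos: [528.0, -269.0, 192.3]
eef_rot: [-0.001, 0.925, 0.379, -0.0]
ft_force: [0.9, -0.4, 0.1]
finger_gap: -0.0
```

Request:
apply_moves(
  motion=[
    [[-7, -6, 2], [0, 0, 0.11]],
    [[-7, -5, 2], [0, 0, 0.11]],
    [[-8, -4, 2], [0, 0, 0.12]],
    [[-9, -3, 2], [0, 0, 0.11]],
    [[-9, -2, 2], [0, 0, 0.11]],
    [[-9, -1, 2], [0, 0, 0.11]],
    [[0, 0, 0], [0, 0, 0]],
    [[0, 0, 0], [0, 0, 0]],
  ],
)

```text
time_s: 19.35
tool_pos: [474.1, -274.4, 180.8]
eef_rot: [-0.0, 0.998, 0.057, -0.0]
ft_force: [-0.4, -0.1, -0.8]
finger_gap: -0.1
```

```bash
python3 p.py 477.1,-275.2,125,0.11,6
```

```text
at [ 474.1 -274.4  180.8] psi 0.115 toolz [-4.e-04  6.e-04 -1.e+00] gap -0.1 F [-0.4 -0.1 -0.8] t 19.4
477.1,-275.2,125,0.11,6
[[[0,0,9],[0,0,0.0]],[[1,0,10],[0,0,0.0]],[[0,1,9],[0,0,0.0]],[[1,0,9],[0,0,0.0]],[[0,0,10],[0,0,0.0]],[[1,0,9],[0,0,0.01]]]
```

Request:
apply_moves(
  motion=[
    [[1, 0, 9], [0, 0, 0]],
    [[1, 0, 9], [0, 0, 0]],
    [[1, 0, 9], [0, 0, 0]],
    [[0, 0, 9], [0, 0, 0]],
    [[0, 0, 9], [0, 0, 0]],
    [[0, 0, 9], [0, 0, 0]],
    [[0, 0, 0], [0, 0, 0]],
    [[0, 0, 0], [0, 0, 0]],
  ],
)

```text
time_s: 20.02
tool_pos: [477.0, -273.9, 126.2]
eef_rot: [-0.001, 0.998, 0.056, -0.001]
ft_force: [0.2, -0.4, 0.4]
finger_gap: 0.2
```

Request:
apply_moves(
  motion=[
    [[-5, 0, 0], [0, 0, 0]],
    [[-5, 0, 0], [0, 0, 0]],
    [[-5, 0, 0], [0, 0, 0]],
    [[-5, 0, 1], [0, 0, 0]],
    [[-5, 0, 2], [0, 0, 0]],
    [[-4, 0, 2], [0, 0, 0]],
    [[-4, 0, 3], [0, 0, 0]],
  ],
)

```text
time_s: 20.6
tool_pos: [444.8, -278.3, 120.6]
eef_rot: [0.001, 0.998, 0.056, 0.001]
ft_force: [1.1, 1.5, 5.3]
finger_gap: 0.0
```

Request:
apply_moves(
  motion=[
    [[-3, 0, 3], [0, 0, 0]],
    [[-3, 0, 4], [0, 0, 0]],
    [[-3, 0, 4], [0, 0, 0]],
    [[-2, 0, 3], [0, 0, 0]],
    [[0, 0, 0], [0, 0, 0]],
    [[0, 0, 0], [0, 0, 0]],
  ],
)

```text
time_s: 21.1
tool_pos: [432.8, -279.5, 105.2]
eef_rot: [0.0, 0.998, 0.056, -0.001]
ft_force: [-0.8, -0.4, 1.2]
finger_gap: 0.3
```

```bash
cat > turn.py <<'E'
from h import *
from scipy.optimize import least_squares
import sys
# fit turn angle t from red ball blobs in the side view
def balls(C):
    im=C[0].astype(int); m=((im[...,0]>150)&(im[...,1]<70)&(im[...,2]<70)).astype(np.uint8)
    m[:80]=0;m[180:]=0;m[:,:372]=0;m[:,435:]=0
    n,_,st,ce=cv2.connectedComponentsWithStats(m); return [(ce[i],st[i,4]) for i in range(1,n) if st[i,4]>=4]
X=(531.8,-269.3,.11)
W=lambda p:[X[0]+np.cos(X[2])*p[0]-np.sin(X[2])*p[1],X[1]+np.sin(X[2])*p[0]+np.cos(X[2])*p[1],p[2]]
C=cam("side"); b=balls(C); print([(c.round(1).tolist(),int(a)) for c,a in b])
def cost(t):
    P=[proj(C,W((-70-58*np.sin(t+k*np.pi/2),0,85+58*np.cos(t+k*np.pi/2)))) for k in range(4)]
    return sum(min(np.linalg.norm(c-p) for p in P) for c,a in b)
ts=np.arange(0,1.571,.01); v=[cost(t) for t in ts]; i=int(np.argmin(v)); print("t mod pi/2",ts[i].round(2),"cost",round(v[i],1))
E
python3 p.py; python3 turn.py
```

```text
at [ 432.8 -279.5  105.2] psi 0.112 toolz [-1.5e-03 -6.0e-04 -1.0e+00] gap 0.3 F [-0.8 -0.4  1.2] t 21.1
[([390.3, 121.2], 11), ([413.4, 132.4], 13), ([378.1, 142.4], 7), ([401.3, 153.4], 7)]
t mod pi/2 1.16 cost 2.3
```

Request:
apply_moves(
  motion=[
    [[0, 0, -14], [0, 0, 0]],
    [[0, 0, -16], [0, 0, 0]],
    [[0, 0, -16], [0, 0, 0]],
    [[0, 0, -14], [0, 0, 0]],
    [[20, 0, 0], [0, 0, 0]],
    [[20, 0, 0], [0, 0, 0]],
    [[20, 0, 0], [0, 0, 0]],
    [[15, 0, 0], [0, 0, 0]],
  ],
)

```text
time_s: 21.82
tool_pos: [509.0, -270.2, 164.3]
eef_rot: [-0.001, 0.998, 0.057, -0.001]
ft_force: [0.3, 0.2, 0.4]
finger_gap: -0.1
```

Request:
apply_moves(
  motion=[
    [[0, 0, 0], [0, 0, 0]],
    [[0, 0, 10], [0, 0, 0]],
    [[0, 0, 14], [0, 0, 0]],
    [[0, 0, 14], [0, 0, 0]],
    [[0, 0, 2], [0, 0, 0]],
    [[0, 0, 0], [0, 0, 0]],
    [[0, 0, 0], [0, 0, 0]],
  ],
)

```text
time_s: 22.4
tool_pos: [507.6, -270.9, 125.2]
eef_rot: [-0.0, 0.998, 0.056, -0.0]
ft_force: [0.3, 0.2, 0.9]
finger_gap: 0.1
```

```bash
python3 p.py; python3 turn.py
```

```text
at [ 507.6 -270.9  125.2] psi 0.112 toolz [-7.e-04  1.e-04 -1.e+00] gap 0.1 F [0.3 0.2 0.9] t 22.4
[([390.2, 121.1], 12), ([413.4, 132.4], 13), ([378.1, 142.4], 7), ([401.3, 153.4], 7)]
t mod pi/2 1.16 cost 2.2
```

Request:
apply_moves(
  motion=[
    [[-7, 0, 0], [0, 0, 0]],
    [[-7, 0, 0], [0, 0, 0]],
    [[-7, 0, 0], [0, 0, 0]],
    [[-7, 0, 0], [0, 0, 0]],
    [[-6, 0, -1], [0, 0, 0]],
    [[-6, 0, -1], [0, 0, 0]],
    [[-6, 0, 0], [0, 0, 0]],
    [[-5, 0, 1], [0, 0, 0]],
  ],
)

```text
time_s: 23.12
tool_pos: [457.0, -276.8, 126.6]
eef_rot: [0.0, 0.998, 0.056, 0.0]
ft_force: [3.5, -0.3, 1.2]
finger_gap: -0.0
```

Request:
apply_moves(
  motion=[
    [[-5, 0, 2], [0, 0, 0]],
    [[-4, 0, 2], [0, 0, 0]],
    [[-4, 0, 3], [0, 0, 0]],
    [[-3, 0, 3], [0, 0, 0]],
    [[-3, 0, 4], [0, 0, 0]],
    [[-3, 0, 4], [0, 0, 0]],
    [[-2, 0, 3], [0, 0, 0]],
    [[0, 0, 0], [0, 0, 0]],
  ],
)

```text
time_s: 23.78
tool_pos: [432.0, -279.3, 104.5]
eef_rot: [-0.0, 0.998, 0.056, -0.002]
ft_force: [0.0, -1.2, 2.9]
finger_gap: 0.2
```

Request:
apply_moves(
  motion=[
    [[0, 0, 0], [0, 0, 0]],
    [[0, 0, 0], [0, 0, 0]],
  ],
)

```text
time_s: 23.95
tool_pos: [432.7, -278.9, 104.5]
eef_rot: [-0.001, 0.998, 0.056, -0.001]
ft_force: [-0.4, -0.3, 1.6]
finger_gap: 0.2
```

```bash
python3 p.py; python3 turn.py
```

```text
at [ 432.7 -278.9  104.5] psi 0.113 toolz [-0.0024  0.0011 -1.    ] gap 0.2 F [-0.4 -0.3  1.6] t 23.9
[([390.5, 121.0], 12), ([413.5, 133.0], 12), ([378.1, 142.2], 9), ([400.8, 153.4], 8)]
t mod pi/2 1.19 cost 2.6
```

Request:
apply_moves(
  motion=[
    [[0, 0, -14], [0, 0, 0]],
    [[0, 0, -16], [0, 0, 0]],
    [[0, 0, -16], [0, 0, 0]],
    [[0, 0, -14], [0, 0, 0]],
    [[20, 0, 0], [0, 0, 0]],
    [[20, 0, 0], [0, 0, 0]],
    [[20, 0, 0], [0, 0, 0]],
    [[15, 0, 0], [0, 0, 0]],
  ],
)

```text
time_s: 24.67
tool_pos: [509.0, -270.0, 164.3]
eef_rot: [-0.001, 0.998, 0.057, -0.001]
ft_force: [-1.3, -0.2, -0.2]
finger_gap: -0.2
```

Request:
apply_moves(
  motion=[
    [[0, 0, 0], [0, 0, 0]],
    [[0, 0, 10], [0, 0, 0]],
    [[0, 0, 14], [0, 0, 0]],
    [[0, 0, 14], [0, 0, 0]],
    [[0, 0, 2], [0, 0, 0]],
    [[0, 0, 0], [0, 0, 0]],
    [[0, 0, 0], [0, 0, 0]],
  ],
)

```text
time_s: 25.25
tool_pos: [507.6, -270.8, 125.2]
eef_rot: [-0.0, 0.998, 0.056, -0.0]
ft_force: [0.7, -0.5, -1.0]
finger_gap: -0.1
```

Request:
apply_moves(
  motion=[
    [[-7, 0, 0], [0, 0, 0]],
    [[-7, 0, 0], [0, 0, 0]],
    [[-7, 0, 0], [0, 0, 0]],
    [[-7, 0, 0], [0, 0, 0]],
    [[-6, 0, -1], [0, 0, 0]],
    [[-6, 0, -1], [0, 0, 0]],
    [[-6, 0, 0], [0, 0, 0]],
    [[-5, 0, 1], [0, 0, 0]],
  ],
)

```text
time_s: 25.92
tool_pos: [457.2, -276.9, 126.9]
eef_rot: [0.001, 0.998, 0.056, 0.001]
ft_force: [3.5, 0.5, 2.4]
finger_gap: -0.0
```

Request:
apply_moves(
  motion=[
    [[-5, 0, 2], [0, 0, 0]],
    [[-4, 0, 2], [0, 0, 0]],
    [[-4, 0, 3], [0, 0, 0]],
    [[-3, 0, 3], [0, 0, 0]],
    [[-3, 0, 4], [0, 0, 0]],
    [[-3, 0, 3], [0, 0, 0]],
    [[0, 0, 0], [0, 0, 0]],
    [[0, 0, 0], [0, 0, 0]],
  ],
)

```text
time_s: 26.58
tool_pos: [434.4, -279.3, 109.0]
eef_rot: [0.0, 0.998, 0.056, -0.001]
ft_force: [-0.4, -1.2, 3.1]
finger_gap: 0.0
```

```bash
python3 p.py; python3 turn.py
```

```text
at [ 434.4 -279.3  109. ] psi 0.112 toolz [-2.6e-03 -4.0e-04 -1.0e+00] gap 0.0 F [-0.4 -1.2  3.1] t 26.6
[([388.4, 121.9], 11), ([412.8, 131.0], 9), ([378.9, 143.9], 9), ([402.7, 153.1], 7)]
t mod pi/2 1.08 cost 2.7
```

Request:
apply_moves(
  motion=[
    [[-1, 0, 2], [0, 0, 0]],
    [[-1, 0, 1], [0, 0, 0]],
    [[0, 0, 0], [0, 0, 0]],
    [[0, 0, 0], [0, 0, 0]],
  ],
)

```text
time_s: 26.97
tool_pos: [433.2, -279.3, 106.5]
eef_rot: [0.0, 0.998, 0.056, -0.001]
ft_force: [-0.8, -0.4, 5.7]
finger_gap: -0.2
```

Request:
apply_moves(
  motion=[
    [[0, 0, -14], [0, 0, 0]],
    [[0, 0, -20], [0, 0, 0]],
    [[0, 0, -30], [0, 0, 0]],
    [[0, 0, -30], [0, 0, 0]],
    [[-20, 0, -20], [0, 0, 0]],
    [[-30, 0, 0], [0, 0, 0]],
    [[-30, 0, 0], [0, 0, 0]],
    [[-30, 0, 0], [0, 0, 0]],
  ],
)

```text
time_s: 27.63
tool_pos: [322.7, -290.8, 219.2]
eef_rot: [-0.001, 0.998, 0.057, -0.001]
ft_force: [-0.1, 0.3, -0.8]
finger_gap: -0.1
```

Request:
apply_moves(
  motion=[
    [[0, -30, 0], [0, 0, 0]],
    [[0, -35, 0], [0, 0, 0]],
    [[0, -35, 0], [0, 0, 0]],
    [[0, -35, 0], [0, 0, 0]],
    [[0, -35, 0], [0, 0, 0]],
    [[0, -35, 0], [0, 0, 0]],
    [[0, -30, 0], [0, 0, 0]],
    [[0, 0, 0], [0, 0, 0]],
  ],
)

```text
time_s: 28.3
tool_pos: [296.3, -53.7, 219.2]
eef_rot: [-0.002, 0.998, 0.06, -0.001]
ft_force: [0.3, -0.2, -0.3]
finger_gap: -0.1
```

```bash
python3 p.py; python3 turn.py
python3 - <<'E'
from h import *
a=cam("top")[0][158:212,410:525][...,::-1]; b=cam("side")[0][85:180,310:430][...,::-1]
a=cv2.resize(a,(800,376),interpolation=cv2.INTER_CUBIC)
cv2.imwrite("pics/m8.png",a); cv2.imwrite("pics/m9.png",cv2.resize(b,None,fx=6,fy=6,interpolation=cv2.INTER_CUBIC))
E
```

```text
at [296.3 -53.7 219.2] psi 0.12 toolz [-0.0026  0.0032 -1.    ] gap -0.1 F [ 0.3 -0.2 -0.3] t 28.3
[([389.4, 121.4], 11), ([413.3, 131.7], 12), ([378.5, 143.1], 8), ([401.9, 153.2], 8)]
t mod pi/2 1.13 cost 2.1
```

View pics/m8.png

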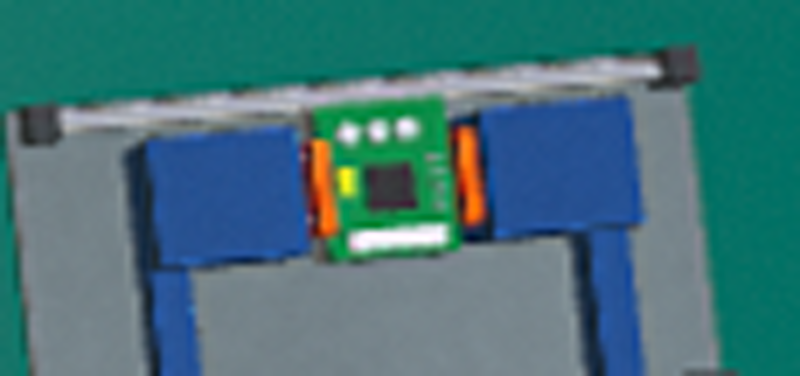

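View pics/m9.png

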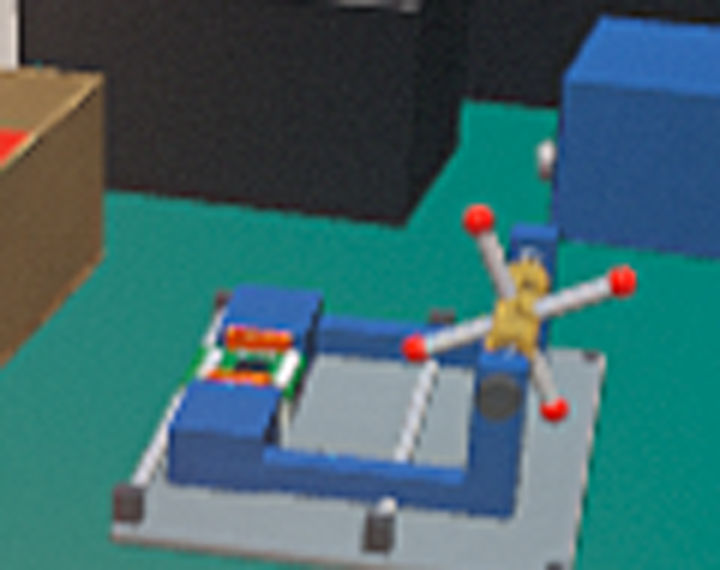

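```bash
python3 -c "
from plant import order
print(order.close_job())"
```

```text
the job is handed in; nothing more can be done
None
```

The job is done and handed in at about 28 s; no verdict comes back. I took the module out of its cradle by its plain sides, set it on the orange mat and let go. I then gripped it again by its finned ends and laid it flat on the clamp bed. Three pushes on the spokes with shut fingers turned the turnbuckle, and I backed the arm away before handing in.

- **Turnbuckle:** the last camera fit gives about 4.27 rad, against the 4.3 rad stated for half-way.
- **Clamp:** the last top view shows both orange pads on the module's plain sides. The gap between the jaw blocks is about 68 mm by eye, which fits half-pressed pads if each is about 5 mm thick; I did not know that thickness. I did not measure each pad's travel separately.
- **Module and force:** the module lies board up between the pads, and the highest wrist force I read was about 10 N.
- **Disagreement:** the top and side cameras differed on the cradle by about 4 mm and 0.01 to 0.03 rad, so I used a value between the two. The grip took up the difference.
- **Not checked:** I did not compare the loose items with their starting positions, but the arm did not go near them.

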